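# Raise a specimen carrier with a cam lift and hold it

### The job

Slide the specimen carrier along the station's deck, without lifting it off, until it sits centred and square down on the blue platen, and let go of it. Then swing the cam lever by its orange handle to its highest lift point, where the lever stands straight up, and finish while still holding it there: it springs back if released. Do not disturb the dish, the box or the brass mount.

Things in the scene. Friction and masses are not known exactly. Their poses are not given: they have to be found in the camera images.
- station: Fixed grey lift station, yaw within 20 degrees. Origin on the bench under the platen's centre; x points away from the robot, y along the deck to its loading end, z up. Flat deck 30 mm above the bench, x -75 to 75, y -80 to 220 mm. At (0, 0) an 84 (x) by 104 mm (y) opening holds the blue platen, 1.5 mm below the deck at rest. Lever at the -y end.
- lens (a point): Front of the black inspection camera's lens, fixed to the station at (74, 0, 56) mm. The camera takes up x 74 to 145, y -30 to 30 mm of the station and is 74 mm tall: keep clear of it.
- shaft (a point): Point on the cam shaft's axis, fixed to the station at (30, -101, 50) mm, in the plane of the lever arm; the axis runs along the station's y. A bearing block beside it (x 8 to 52, y -80 to -70 mm) is 62 mm tall; the brass eccentric and its strap at y -99 to -85 mm reach up to 110 mm.
- platen_top (a point): Centre of the top face of the blue lift platen, 83 by 103 mm; 28.5 mm above the bench at rest, 40.6 mm at the highest lift. It moves straight up and down with the cam lever. Same axes as the station.
- carrier: Loose flat aluminium slab 60 (x) by 80 (y) by 10 mm, 0.18 to 0.33 kg, at the loading end of the deck, turned up to 23 degrees. Origin at the centre of its underside, z up. Black upright finger tab at its centre: 34 mm along x, 12 mm thick along y, from 10 to 50 mm above the underside. Four brass stubs 4 mm high near the corners. Turned end for end it is the same.
- cam (a joint): Cam lever angle, rad, 0 to 1.9. 0: at rest, arm towards the station's -x, 15 degrees above level. Grows as the arm swings up and over towards +x. At 1.309 the arm is straight up and the platen at its highest lift (12 mm); beyond, the platen sinks again. A return spring (0.24 N m at rest, 0.44 N m upright) drives it back to 0 when let go.
- handle: Orange handle at the end of the 12 mm thick steel lever arm; origin at its middle. A freely turning round sleeve 18 mm in diameter, 58 mm long, parallel to the station's y and 90 mm from the shaft's axis. At station y = -141 mm; 73 mm above the bench at rest, 140 mm with the lever upright. The arm lies 40 mm from it towards +y, the other side is free. Its own axes may turn.
- dish: Bystander: loose closed glass dish, 90 mm diameter, 19 mm high, on the bench. Origin at the centre of its underside.
- stub_box: Bystander: loose white and green plastic box, 85 by 60 by 28 mm. Origin at the centre of its underside.
- mount: Bystander: loose brass round mount, 48 mm diameter, 32 mm high. Origin at the centre of its underside.
Not all that is in view belongs to the job. Several things have the shape of the carrier; the one meant has the colours described above.

How it is judged:
By the outcome, as a careful person would: the job done as asked, in the order asked, and still so for the second after the job is handed in, while the arm keeps its last pose, push and grip.
It also fails if it takes over 45 s, if anything falls off the work surface, if the arm or the gripper's body presses on something with over 40 N, if the wrist force passes 120 N, or if a joint passes its speed limit or range.

### The arm

A 6-joint arm with a two-finger parallel gripper is mounted at the origin on the work surface. World frame = base frame: x ahead of the robot, y to its left, z up, the work surface at z = 0. Lengths are in m, angles in rad, forces in N, time in s.
With the tool pointing down it reaches from about 0.3 to 0.875 m from the base axis. Payload 4.2 kg.
Tool frame: the origin (TCP) lies midway between the tips of the shut fingers; the grasp point (between the pads) lies 19 mm behind it; x points along the fingers, z is the direction in which the jaws open and shut, and the axes are right-handed (so a half turn about x gives the same grasp; the last joint's range is limited). The gripper opens to 85 mm and grips with 20 to 120 N. Pads are 22 mm wide; open, the fingers measure 114 mm over their backs; the gripper's body (76 mm by 85 mm) begins 54 mm behind the grasp point. The pads swing forward as they close: fully open they stand 13 mm farther back than shut.
Start: joints at [1.158, 0.32, 1.565, -0, 1.257, -0.02], TCP at [0.22, 0.531, 0.231] pointing down, gripper open.
Joint ranges: [-3.11, 3.11], [-0.84, 2.01], [0.21, 2.61], [-1.34, 4.49], [0.05, 2.63], [-2.56, 2.56]. Speed limits (rad/s): [2.57, 2.57, 3.14, 3.14, 3.14, 3.14].

### API

Orientations are given as a unit quaternion [w, x, y, z].
In Python, from rig import arm, get_image, camera_params, finish_job gives the robot as it stands.
- The arm moves only by the tool carry_out, never from a script. Its argument "deltas" is a list that holds one entry, the list of rows, each a list of 4 numbers: the shift along the tool's x, y, z in m, then the turn about the tool's x in rad. A call has 1 to 10 rows; each row is the pose to reach, as a shift and turn from the pose commanded when the call began, along the tool's axes at that moment; what a row does not reach only later rows make up. A row lasts 1/12 s, in which the tool goes at most 41.7 mm and 7.16 degrees, less where a joint would pass 70% of its speed; a pose out of reach is approached as far as the arm can. A call with a gripper value outside its range is refused whole. "gripper" is the opening, from -1 (shut) to 1 (fully open), set as the call begins (left out, the last holds). The fingers move at their own pace and stop on an object; "newtons" is the grip in N (left out, the last holds). Time passes only in rows, so rows that repeat a pose let the fingers close. It gives the time, the measured TCP pose, the force and the opening at its end, in the units of the state.
- arm.get_state(): the state, without advancing time (a new reading comes with each control period).
- get_image(name): name is "side" or "top" or "wrist"; returns the picture (420x560x3 uint8, red, green, blue); there is no depth.
- camera_params(name): a dict with "mtx" (3x3 intrinsics, pixels), "pose" (4x4, takes a point from camera to world coordinates). Camera axes: x right, y down, z forward; pixel columns grow to the right and rows downward; lengths in m; the calibration is good to about 2 mm. A picture is of the moment at which its call begins: read the wrist's pose just before it. camera_params takes no time and is no camera call; for the wrist camera it gives the pose at the moment of the call.
- finish_job(): hands the job in, once; it reports no verdict.
The state is a dict: "clock": time; "qpos": joint angles; "qd": joint speeds; "tau": joint torques, N m; "tool_pos": TCP position; "eef_rot": TCP orientation; "wrist_force": force on the tool from outside, world axes, zero at the start; "ft_torque": the same for the moment, N m; "grip_width": finger opening in m.
Only numpy, scipy, OpenCV 4.12 (cv2) and the standard library are available. Lean on these libraries where they do the work, as an engineer would, in place of code of your own. Each camera call takes 0.05 s, during which the arm holds its last target.

## Working session

There is one attempt and no reset: what is moved stays moved. The work goes in short steps, Python scripts to look and compute and a tool call to move; the robot and the scene stay as the last step left them, time stands still between calls to the robot, and variables do not carry over. Pictures are saved under pics/ and viewed, and the job is handed in when it is done.

Besides the shell and the picture viewer there is one more tool, called in YAML: its name, and indented under it one key for each argument. carry_out: Moves the arm, as the interface text tells. Its arguments: {"type":"object","properties":{"deltas":{"type":"array"},"gripper":{"type":"number"},"newtons":{"type":"number"}},"required":["deltas"]}

```bash
mkdir -p pics; ls
python3 - <<'E'
from rig import arm,get_image,camera_params
import cv2,numpy as np
print(arm.get_state())
for n in ["side","top","wrist"]:
    p=camera_params(n);print(n,p["mtx"].round(1).tolist(),p["pose"].round(4).tolist())
    cv2.imwrite(f"pics/{n}0.png",get_image(n)[:,:,::-1])
E
```

```text
pics
{'clock': 0.0, 'qpos': array([ 1.15797979e+00,  3.20283516e-01,  1.56568069e+00,  8.91387698e-06,
        1.25741139e+00, -2.00009809e-02]), 'qd': array([-0.00051565, -0.00093013, -0.00235125,  0.0004358 , -0.00093384,
       -0.00073651]), 'tau': array([-3.07274568e-04, -4.15519023e+01, -2.34161335e+01, -2.35801026e-04,
        8.35199200e-03,  1.93862718e-05]), 'tool_pos': array([0.21990811, 0.53076315, 0.23048644]), 'eef_rot': array([ 0.58742832, -0.39314938,  0.58849365,  0.39247517]), 'wrist_force': array([-0.86585575, -0.73700141,  0.51116185]), 'ft_torque': array([-0.01423458, -0.01123179, -0.02128392]), 'grip_width': 0.08516809101422353}
side [[544.7, 0.0, 285.1], [0.0, 544.7, 202.2], [0.0, 0.0, 1.0]] [[0.7768, -0.4761, 0.4122, 0.0337], [-0.6297, -0.5742, 0.5233, -0.6822], [-0.0125, -0.666, -0.7458, 1.05], [0.0, 0.0, 0.0, 1.0]]
top [[395.5, 0.0, 282.9], [0.0, 395.5, 207.1], [0.0, 0.0, 1.0]] [[-0.0221, -0.9966, 0.0797, 0.4808], [-0.9995, 0.0203, -0.0234, 0.0125], [0.0217, -0.0802, -0.9965, 0.9602], [0.0, 0.0, 0.0, 1.0]]
wrist [[360.6, 0.0, 281.3], [0.0, 360.6, 208.1], [0.0, 0.0, 1.0]] [[0.3825, 0.8727, 0.3035, 0.1419], [0.924, -0.3609, -0.1268, 0.5639], [-0.0012, 0.3289, -0.9444, 0.3737], [0.0, 0.0, 0.0, 1.0]]
```

View pics/top0.png

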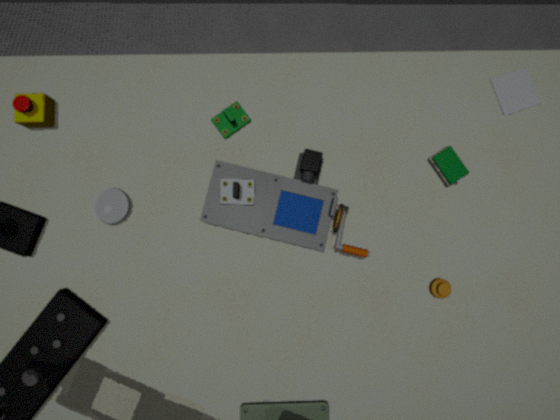

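View pics/side0.png

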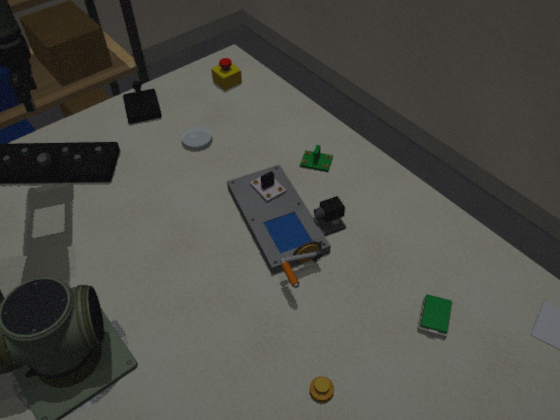

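View pics/wrist0.png

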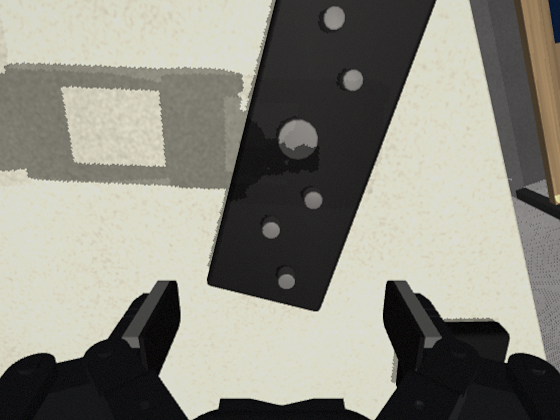

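```bash
cat > h.py <<'E'
import cv2,numpy as np
from rig import arm,get_image,camera_params
from scipy.spatial.transform import Rotation as R
def ray(uv,p,z):
    """pixel(s) -> world points on plane z"""
    uv=np.atleast_2d(np.array(uv,float)); K=p["mtx"];T=p["pose"]
    d=(np.c_[uv,np.ones(len(uv))]@np.linalg.inv(K).T)@T[:3,:3].T
    o=T[:3,3]; s=(z-o[2])/d[:,2]
    return o+d*s[:,None]
def proj(P,p):
    P=np.atleast_2d(P);T=np.linalg.inv(p["pose"]);c=P@T[:3,:3].T+T[:3,3];u=c@p["mtx"].T
    return u[:,:2]/u[:,2:]
def blob(mask,k=1):
    c,_=cv2.findContours(mask.astype(np.uint8)*255,cv2.RETR_EXTERNAL,cv2.CHAIN_APPROX_NONE)
    return sorted(c,key=cv2.contourArea)[::-1][:k]
def toolR():
    w,x,y,z=arm.get_state()["eef_rot"]; return R.from_quat([x,y,z,w]).as_matrix()
E
python3 - <<'E'
from h import *
im=cv2.imread("pics/top0.png");p=camera_params("top")
hsv=cv2.cvtColor(im,cv2.COLOR_BGR2HSV)
m=cv2.inRange(hsv,(100,120,60),(125,255,255))>0
for c in blob(m,2):
    r=cv2.minAreaRect(c);b=cv2.boxPoints(r);w=ray(b,p,.0285);print(cv2.contourArea(c),r,w[:,:2].round(4).tolist(),w.mean(0).round(4))
m=cv2.inRange(hsv,(5,180,100),(16,255,255))>0
for c in blob(m,3):
    r=cv2.minAreaRect(c);print("or",cv2.contourArea(c),r)
    print(ray([r[0]],p,.073).round(3))
print("tab",ray([[237,186]],p,.08),"slab",ray([[237,191]],p,.04))
print(toolR().round(3))
cv2.imwrite("pics/c0.png",cv2.resize(im[90:270,180:390],None,fx=3.8,fy=3.3,interpolation=cv2.INTER_CUBIC))
E
```

```text
1417.0 ((297.9621887207031, 211.99093627929688), (43.01841354370117, 34.7725715637207), 13.495734214782715) [[0.5162, 0.0149], [0.5959, -0.006], [0.57, -0.1047], [0.4904, -0.0831]] [ 0.5431 -0.0447  0.0285]
or 112.0 ((354.9117736816406, 250.3529510498047), (24.253562927246094, 6.063390254974365), 14.03624439239502)
[[ 0.451 -0.167  0.073]]
or 3.0 ((20.5, 96.0), (11.0, 2.0), -0.0)
[[0.817 0.582 0.073]]
or 1.0 ((16.500001907348633, 109.00001525878906), (3.535533905029297, 0.7071067094802856), 45.0)
[[0.787 0.59  0.073]]
tab [[0.60062653 0.09348855 0.08      ]] slab [[0.59430402 0.09732018 0.04      ]]
[[-0.001 -0.924  0.383]
 [-0.001  0.383  0.924]
 [-1.     0.    -0.001]]
```

View pics/c0.png

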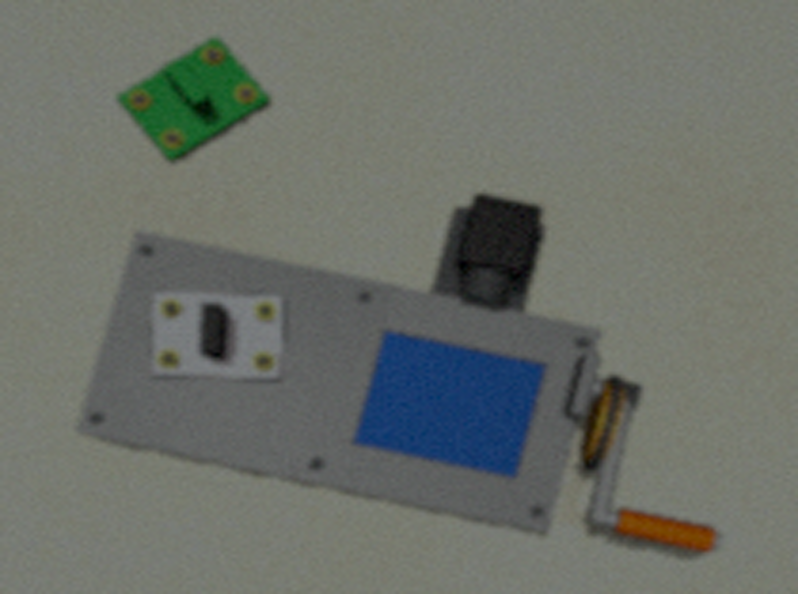

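carry_out:
  deltas:
    - [[0, -0.02, -0.014, 0], [0, -0.05, -0.035, 0], [0, -0.083, -0.058, 0], [0, -0.116, -0.081, 0], [0, -0.149, -0.104, 0], [0, -0.182, -0.127, 0], [0, -0.215, -0.15, 0], [0, -0.248, -0.173, 0], [0, -0.28, -0.196, 0], [0, -0.3, -0.21, 0]]

```text
clock: 0.98
tool_pos: [0.418, 0.2193, 0.2312]
eef_rot: [0.588, -0.393, 0.588, 0.392]
wrist_force: [0.0, 0.4, -0.5]
grip_width: 0.0853
```

carry_out:
  deltas:
    - [[0, -0.025, -0.018, -0.04], [0, -0.055, -0.038, -0.1], [0, -0.085, -0.059, -0.16], [0, -0.115, -0.08, -0.22], [0, -0.145, -0.1, -0.28], [0, -0.17, -0.118, -0.34], [0, -0.187, -0.129, -0.393], [0, -0.187, -0.129, -0.393]]

```text
clock: 1.65
tool_pos: [0.5422, 0.0284, 0.2307]
eef_rot: [0.5, -0.5, 0.501, 0.499]
wrist_force: [0.2, 0.2, 0.0]
grip_width: 0.0854
```

Run:
```python
from h import *
import pickle
p=camera_params("wrist");im=get_image("wrist")[:,:,::-1];cv2.imwrite("pics/w1.png",im);pickle.dump(p,open("w1.pkl","wb"))
s=arm.get_state();print(s["clock"],s["tool_pos"],s["qpos"].round(3),s["wrist_force"]);print(toolR().round(3))
```

```text
1.7 [0.54081997 0.03011549 0.23065247] [ 0.034  0.268  1.641  0.     1.234 -1.533] [-0.47970794  0.23541114  0.14638305]
[[-0.001 -1.     0.003]
 [ 0.     0.003  1.   ]
 [-1.     0.001  0.   ]]
```

View pics/w1.png

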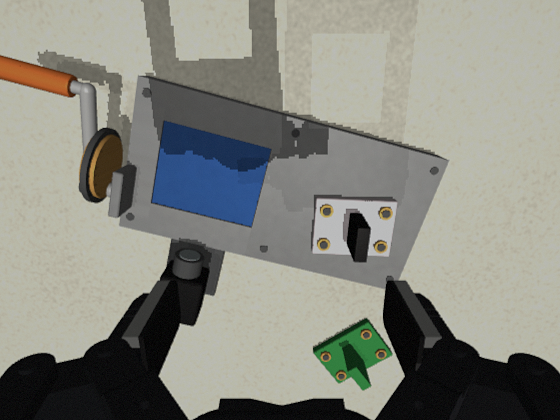

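```bash
cat > meas.py <<'E'
from h import *
import pickle
def mrect(c,p,z,trim=True):
    w=ray(c.reshape(-1,2)+0.0,p,z)[:,:2]*1000
    r=cv2.minAreaRect(w.astype(np.float32));b=cv2.boxPoints(r)
    e=b[1]-b[0];f=b[2]-b[1]
    L,S=(e,f) if np.hypot(*e)>np.hypot(*f) else (f,e)
    if L[1]<0:L=-L
    return np.array(r[0]),np.hypot(*L),np.hypot(*S),np.degrees(np.arctan2(-L[0],L[1]))
def allm(im,p,v=True,zc=.04):
    hsv=cv2.cvtColor(im,cv2.COLOR_BGR2HSV)
    m=cv2.inRange(hsv,(100,120,40),(125,255,255))
    b=mrect(blob(m)[0],p,.0285)
    print("platen c,L,S,yaw",b[0].round(1),*[round(float(x),1) for x in b[1:]])
    o=proj([[b[0][0]/1000,b[0][1]/1000,.0285]],p)
    g=cv2.inRange(hsv,(0,0,185),(180,40,255))
    g=cv2.morphologyEx(g,cv2.MORPH_OPEN,np.ones((3,3)))
    return hsv,b,g
E
python3 - <<'E'
from meas import *
p=pickle.load(open("w1.pkl","rb"));im=cv2.imread("pics/w1.png")
hsv,b,g=allm(im,p)
print("pix slab",hsv[240,330],hsv[215,350],"deck",hsv[240,290],hsv[180,400],"bench",hsv[300,300])
roi=np.zeros_like(g);roi[185:265,300:405]=1
sm=(hsv[...,2]>195)&(hsv[...,1]<40)&(roi>0)
sm=cv2.morphologyEx(sm.astype(np.uint8),cv2.MORPH_OPEN,np.ones((3,3)))
c=blob(sm)[0];r=mrect(c,p,.04);print("slab",r)
# orange
om=cv2.inRange(hsv,(5,150,80),(16,255,255));oc=blob(om)[0];print("orange",cv2.boundingRect(oc),cv2.minAreaRect(oc))
# tab
bm=((hsv[...,2]<60)&(roi>0)); 
roi2=np.zeros_like(g);roi2[205:265,340:375]=1
bm=((hsv[...,2]<110)&(roi2>0));print("tab",cv2.boundingRect(blob(bm)[0]))
v=im.copy();cv2.drawContours(v,[c],-1,(0,0,255),1);cv2.drawContours(v,blob(bm),-1,(0,255,0),1)
cv2.imwrite("pics/w1c.png",cv2.resize(v[170:280,280:450],None,fx=4.5,fy=4.5,interpolation=cv2.INTER_NEAREST))
# deck via corners
print("deck corners",ray([[138,76],[447,159],[121,224],[391,289]],p,.03)[:,:2].round(4).tolist())
E
```

```text
platen c,L,S,yaw [544.5 -42.2] 103.3 83.3 -15.0
pix slab [110   4 192] [150 255   1] deck [ 45   4 129] [ 40   6 126] bench [ 28  23 187]Traceback (most recent call last):
  File "<stdin>", line 8, in <module>
IndexError: list index out of range
```

```bash
cat > m2.py <<'E'
from meas import *
def run(name,roi,roi2,out):
    p=pickle.load(open(name+".pkl","rb"));im=cv2.imread(f"pics/{name}.png")
    hsv,b,g=allm(im,p)
    def box(r):
        m=np.zeros(g.shape,bool);m[r[0]:r[1],r[2]:r[3]]=1;return m
    sm=(hsv[...,2]>160)&(hsv[...,1]<40)&box(roi)
    sm=cv2.morphologyEx(sm.astype(np.uint8),cv2.MORPH_OPEN,np.ones((3,3)))
    c=blob(sm)[0];r=mrect(c,p,.04);print("slab",r)
    yaw=np.radians(b[3]);d=r[0]-b[0];print("slab in station xy",(d@[np.cos(yaw),np.sin(yaw)]).round(1),(d@[-np.sin(yaw),np.cos(yaw)]).round(1),"rel yaw",r[3]-b[3])
    bm=((hsv[...,2]<90)&box(roi2));cb=blob(bm)[0];print("tab",cv2.boundingRect(cb))
    v=im.copy();cv2.drawContours(v,[c],-1,(0,0,255),1);cv2.drawContours(v,[cb],-1,(0,255,0),1)
    y0,y1,x0,x1=roi;cv2.imwrite(f"pics/{out}.png",cv2.resize(v[y0-15:y1+15,x0-15:x1+15],None,fx=4,fy=4,interpolation=cv2.INTER_NEAREST))
    return p,im,hsv,b,r
E
python3 - <<'E'
from m2 import *
p,im,hsv,b,r=run("w1",(190,262,306,402),(205,265,340,375),"w1c")
om=cv2.inRange(hsv,(5,150,80),(16,255,255));oc=blob(om)[0];print("orange",cv2.boundingRect(oc),cv2.minAreaRect(oc))
print("deck corners",ray([[138,76],[447,159],[121,224],[391,289]],p,.03)[:,:2].round(4).tolist())
E
```

```text
platen c,L,S,yaw [544.5 -42.2] 103.3 83.3 -15.0
slab (array([595.34698486, 100.69296265]), np.float32(78.90602), np.float32(58.874214), np.float32(-2.705455))
slab in station xy 12.2 151.1 rel yaw 12.265514
tab (347, 212, 24, 51)
orange (0, 56, 73, 41) ((34.548057556152344, 75.8188705444336), (76.95013427734375, 21.97447967529297), 14.858612060546875)
deck corners [[0.452, -0.0995], [0.5277, 0.1884], [0.5946, -0.1359], [0.6716, 0.1486]]
```

View pics/w1c.png

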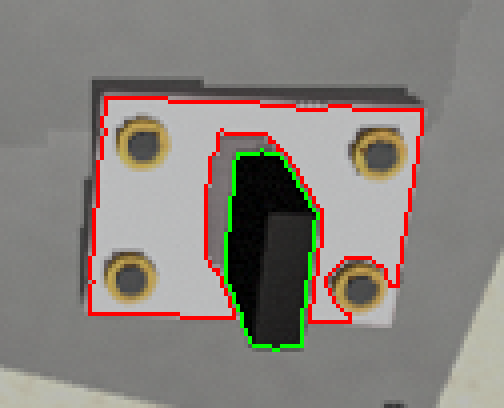

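carry_out:
  deltas:
    - [[0.012, -0.008, 0.01, 0.01], [0.035, -0.02, 0.025, 0.02], [0.06, -0.034, 0.043, 0.03], [0.085, -0.047, 0.06, 0.04], [0.1, -0.0555, 0.0705, 0.047], [0.1, -0.0555, 0.0705, 0.047], [0.1, -0.0555, 0.0705, 0.047]]

```text
clock: 2.28
tool_pos: [0.5945, 0.1033, 0.1303]
eef_rot: [0.51, -0.488, 0.512, 0.489]
wrist_force: [-0.7, -0.2, -0.1]
grip_width: 0.0851
```

Run:
```python
from h import *
import pickle
p=camera_params("wrist");im=get_image("wrist")[:,:,::-1];cv2.imwrite("pics/w2.png",im);pickle.dump(p,open("w2.pkl","wb"))
s=arm.get_state();print(s["clock"],s["tool_pos"],s["qpos"].round(3),s["wrist_force"]);print(toolR().round(3))
```

```text
2.3333 [0.59505211 0.10276796 0.13154607] [ 0.152  0.441  1.64  -0.     1.061 -1.373] [-0.28282263  0.00968122  0.26074901]
[[-0.001 -0.999  0.046]
 [-0.     0.046  0.999]
 [-1.     0.001 -0.   ]]
```

View pics/w2.png

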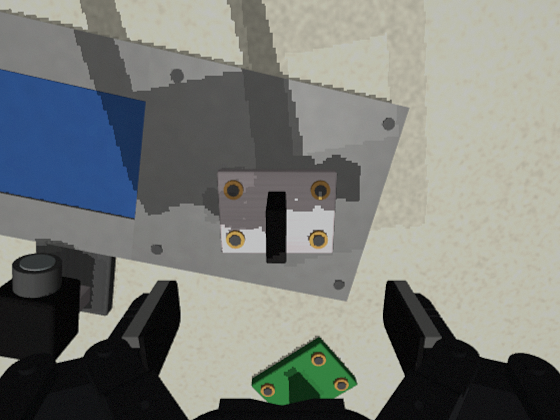

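Run:
```python
from h import *
import pickle
p=pickle.load(open("w2.pkl","rb"))
w=ray([[219,172],[336,171],[333,253],[222,253]],p,.04)[:,:2]*1000
print(w.round(1).tolist(),w.mean(0),cv2.minAreaRect(w.astype(np.float32)))
print("tab top ends",ray([[276,193],[276,262]],p,.08))
```

```text
[[564.0, 63.9], [566.8, 141.4], [626.7, 139.5], [623.2, 60.0]] [595.16445648 101.19698819] ((594.9915161132812, 101.11114501953125), (79.52632904052734, 60.01719665527344), 87.44099426269531)
tab top ends [[0.5682327  0.10205869 0.08      ]
 [0.61129656 0.09992732 0.08      ]]
```

carry_out:
  deltas:
    - [[0.012, 0, -0.0015, 0], [0.032, 0, -0.0015, 0], [0.055, 0, -0.0015, 0], [0.073, 0, -0.0015, 0], [0.082, 0, -0.0015, 0], [0.082, 0, -0.0015, 0]]

```text
clock: 2.83
tool_pos: [0.5945, 0.1001, 0.0487]
eef_rot: [0.511, -0.488, 0.512, 0.488]
wrist_force: [-0.5, 0.2, -0.3]
grip_width: 0.0851
```

carry_out:
  deltas:
    - [[0, 0, 0, 0], [0, 0, 0, 0], [0, 0, 0, 0], [0, 0, 0, 0], [0, 0, 0, 0], [0, 0, 0, 0], [0, 0, 0, 0], [0, 0, 0, 0]]
  gripper: -1
  newtons: 30

```text
clock: 3.5
tool_pos: [0.596, 0.1007, 0.0499]
eef_rot: [0.512, -0.488, 0.511, 0.488]
wrist_force: [-0.7, -0.4, 3.4]
grip_width: 0.0114
```

Run:
```python
from h import *
import pickle
p=camera_params("wrist");im=get_image("wrist")[:,:,::-1];cv2.imwrite("pics/w3.png",im);pickle.dump(p,open("w3.pkl","wb"))
s=arm.get_state();print(s["clock"],s["tool_pos"],s["grip_width"],s["wrist_force"]);print(toolR().round(4))
```

```text
3.55 [0.596029   0.10067982 0.04986521] 0.011629558356364198 [0.12292727 0.14538218 4.1199568 ]
[[ 1.000e-03 -9.989e-01  4.680e-02]
 [ 2.000e-04  4.680e-02  9.989e-01]
 [-1.000e+00 -1.000e-03  2.000e-04]]
```

View pics/w3.png

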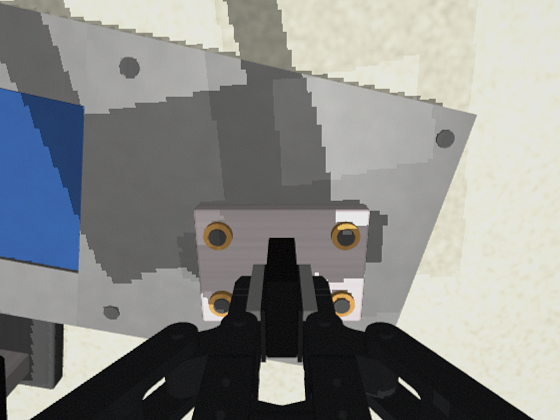

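carry_out:
  deltas:
    - [[0, 0.001, -0.003, 0.005], [0, 0.003, -0.01, 0.02], [0, 0.006, -0.02, 0.045], [0, 0.009, -0.031, 0.075], [0, 0.013, -0.043, 0.105], [0, 0.017, -0.056, 0.14], [0, 0.021, -0.068, 0.17], [0, 0.024, -0.08, 0.195], [0, 0.027, -0.09, 0.21], [0, 0.0285, -0.0945, 0.216]]

```text
clock: 4.38
tool_pos: [0.5625, 0.0061, 0.0498]
eef_rot: [0.563, -0.429, 0.562, 0.429]
wrist_force: [2.6, 4.2, 5.2]
grip_width: 0.0115
```

Run:
```python
from h import *
import pickle
p=camera_params("wrist");im=get_image("wrist")[:,:,::-1];cv2.imwrite("pics/w4.png",im);pickle.dump(p,open("w4.pkl","wb"))
s=arm.get_state();print(s["clock"],s["tool_pos"],s["grip_width"],s["wrist_force"]);print(toolR().round(4))
```

```text
4.4333 [0.56224392 0.00560553 0.04984581] 0.011401092548288413 [-0.01269309 -0.27861312  6.08498393]
[[ 8.000e-04 -9.647e-01  2.635e-01]
 [-0.000e+00  2.635e-01  9.647e-01]
 [-1.000e+00 -7.000e-04  2.000e-04]]
```

View pics/w4.png

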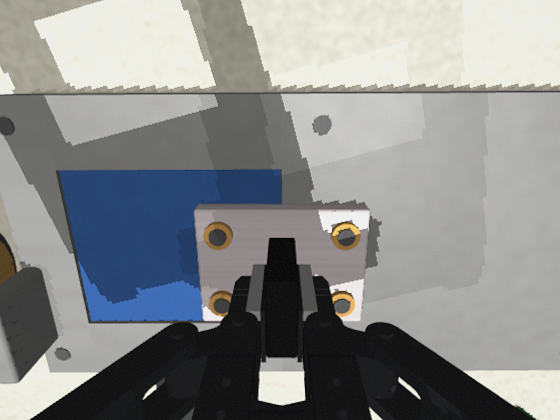

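Run:
```python
from h import *
import pickle
p=pickle.load(open("w4.pkl","rb"));im=cv2.imread("pics/w4.png")
pl=ray([[58,170],[90,322],[281.5,170]],p,.0285)[:,:2]*1000
print(pl.round(1).tolist())
a,b,c=pl
print("len y",np.hypot(*(c-a)),"len x",np.hypot(*(b-a)),"yaw",np.degrees(np.arctan2(-(c-a)[0],(c-a)[1])))
print("centre",(b+c)/2)
s=ray([[195,209],[369,209],[363,321],[203.5,321]],p,.04)[:,:2]*1000
print("slab",s.round(1).tolist(),s.mean(0),cv2.minAreaRect(s.astype(np.float32)))
v=im[150:335,40:380];cv2.imwrite("pics/w4c.png",cv2.resize(v,None,fx=2.3,fy=2.3,interpolation=cv2.INTER_NEAREST))
```

```text
[[490.7, -81.4], [572.0, -103.4], [518.2, 18.9]]
len y 103.99722324058735 len x 84.21961510444758 yaw -15.280293270585442
centre [545.09485986 -42.24694808]
slab [[522.6, -22.6], [543.2, 52.9], [601.5, 38.8], [580.2, -38.8]] [561.85562508   7.57599069] ((561.9423217773438, 7.9312286376953125), (80.43787384033203, 59.90437698364258), 74.68074035644531)
```

View pics/w4c.png

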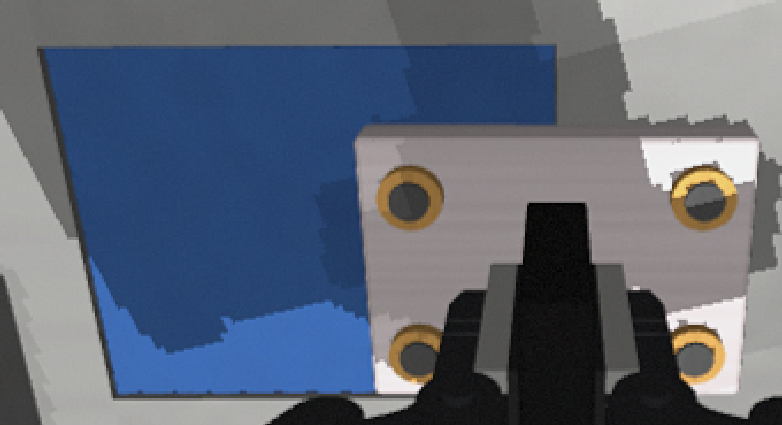

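carry_out:
  deltas:
    - [[0, 0.0003, -0.004, 0], [0, 0.0008, -0.011, 0], [0, 0.0012, -0.019, 0], [0, 0.0018, -0.028, 0], [0, 0.0023, -0.037, 0], [0, 0.0028, -0.045, 0], [0, 0.0032, -0.051, 0], [0, 0.0033, -0.0527, 0], [0, 0.0033, -0.0527, 0]]

```text
clock: 5.18
tool_pos: [0.5445, -0.0433, 0.0484]
eef_rot: [0.561, -0.429, 0.562, 0.43]
wrist_force: [-0.0, 0.3, -2.5]
grip_width: 0.0117
```

Run:
```python
from h import *
import pickle
p=camera_params("wrist");im=get_image("wrist")[:,:,::-1];cv2.imwrite("pics/w5.png",im);pickle.dump(p,open("w5.pkl","wb"))
s=arm.get_state();print(s["clock"],s["tool_pos"],s["grip_width"],s["wrist_force"]);print(toolR().round(4))
cv2.imwrite("pics/w5c.png",cv2.resize(im[140:340,130:430],None,fx=2.6,fy=2.6,interpolation=cv2.INTER_NEAREST))
```

```text
5.2333 [ 0.54489054 -0.04292948  0.04850636] 0.011381275970757655 [ 0.91479631  0.54046112 -2.74822325]
[[-2.300e-03 -9.655e-01  2.604e-01]
 [-1.000e-04  2.604e-01  9.655e-01]
 [-1.000e+00  2.200e-03 -7.000e-04]]
```

View pics/w5c.png

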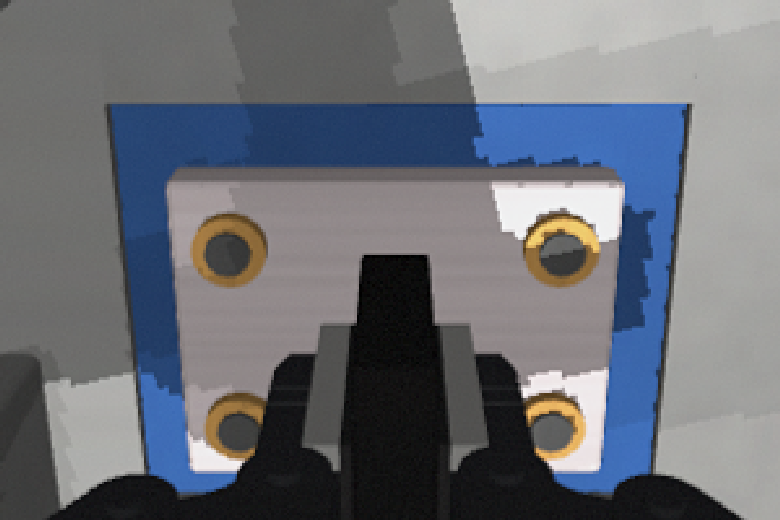

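Run:
```python
from h import *
import pickle
p=pickle.load(open("w5.pkl","rb"))
f=lambda a:np.array(a)/2.6+[130,140]-.3
Rz=toolR();ex=-Rz[:2,1];ey=Rz[:2,2]
for zz in (.0285,.04):
    pl=ray(f([[108,104],[690,104],[147,475],[657,475]]),p,.0285)[:,:2]*1000
P=pl@np.c_[ex,ey];print("platen st",P.round(1).tolist())
sl=ray(f([[168,183],[625,183],[601,471],[190,471]]),p,.039)[:,:2]*1000
S=sl@np.c_[ex,ey];print("slab st",S.round(1).tolist(),cv2.minAreaRect(sl.astype(np.float32)))
cx=P[:2,0].mean()+41.7;cy=P[:,1].mean();print("platen c",cx,cy,"slab c",S.mean(0))
```

```text
platen st [[495.1, 49.2], [495.1, 153.6], [574.2, 49.4], [574.2, 154.9]]
slab st [[506.5, 61.5], [506.5, 140.4], [565.4, 140.5], [565.5, 61.1]] ((543.70849609375, -42.2557258605957), (79.43211364746094, 59.007896423339844), 74.92862701416016)
platen c 536.8329500342757 101.75519862556087 slab c [535.96033351 100.85000751]
```

carry_out:
  deltas:
    - [[0.0, -0.0004, 0.0004, 0], [0.0, -0.0008, 0.0008, 0], [0.0004, -0.0008, 0.0008, 0], [0.0008, -0.0008, 0.0008, 0], [0.001, -0.0008, 0.0008, 0], [0.001, -0.0008, 0.0008, 0]]

```text
clock: 5.73
tool_pos: [0.5469, -0.0417, 0.0483]
eef_rot: [0.561, -0.43, 0.561, 0.43]
wrist_force: [-0.2, -0.1, -2.0]
grip_width: 0.0117
```

Run:
```python
from h import *
import pickle
p=camera_params("wrist");im=get_image("wrist")[:,:,::-1];cv2.imwrite("pics/w6.png",im);pickle.dump(p,open("w6.pkl","wb"))
s=arm.get_state();print(s["clock"],s["tool_pos"],s["grip_width"],s["wrist_force"]);print(toolR().round(4))
cv2.imwrite("pics/w6c.png",cv2.resize(im[140:340,130:430],None,fx=2.6,fy=2.6,interpolation=cv2.INTER_NEAREST))
```

```text
5.7833 [ 0.54687486 -0.04177943  0.04825688] 0.011335137670755776 [-1.01489431  0.56343068 -3.31339445]
[[-1.000e-04 -9.657e-01  2.595e-01]
 [ 0.000e+00  2.595e-01  9.657e-01]
 [-1.000e+00  1.000e-04  0.000e+00]]
```

View pics/w6c.png

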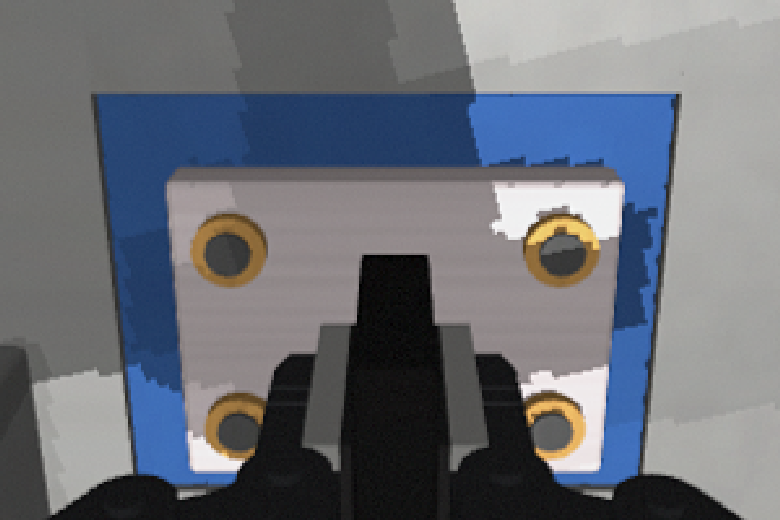

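```bash
cat > cen.py <<'E'
from h import *
import pickle
def cen(name,P4,S4,zs=.039,k=2.6,o=(130,140),zp=.0285):
    p=pickle.load(open(name+".pkl","rb"));f=lambda a:np.array(a)/k+np.array(o)-.3
    Rz=toolR();ex=-Rz[:2,1];ey=Rz[:2,2];B=np.c_[ex,ey]
    pl=ray(f(P4),p,zp)[:,:2]*1000;sl=ray(f(S4),p,zs)[:,:2]*1000
    P=pl@B;S=sl@B
    print("platen",P.round(1).tolist(),pl.mean(0).round(1));print("slab",S.round(1).tolist(),sl.mean(0).round(1));print("slab-platen",(S.mean(0)-P.mean(0)).round(2))
E
python3 - <<'E'
from cen import *
cen("w6",[[94,94],[680,94],[641,484],[135,484]],[[168,183],[625,183],[601,471],[190,471]])
E
```

```text
platen [[495.3, 48.7], [495.2, 153.3], [578.4, 153.6], [578.4, 48.5]] [544.7 -41.8]
slab [[508.4, 63.3], [508.4, 142.1], [567.4, 142.3], [567.4, 62.9]] [546.1 -40.5]
slab-platen [1.06 1.6 ]
```

carry_out:
  deltas:
    - [[0.0, 0.0005, -0.0007, 0], [0.0, 0.0011, -0.0015, 0], [0.0, 0.0011, -0.0015, 0], [0.0, 0.0011, -0.0015, 0], [0.0, 0.0011, -0.0015, 0]]

```text
clock: 6.2
tool_pos: [0.5454, -0.0431, 0.0483]
eef_rot: [0.561, -0.43, 0.561, 0.43]
wrist_force: [-0.4, -0.6, -3.6]
grip_width: 0.012
```

Run:
```python
from h import *
import pickle
p=camera_params("wrist");im=get_image("wrist")[:,:,::-1];cv2.imwrite("pics/w7.png",im);pickle.dump(p,open("w7.pkl","wb"))
s=arm.get_state();print(s["clock"],s["tool_pos"],s["grip_width"],s["wrist_force"]);print(toolR().round(4))
cv2.imwrite("pics/w7c.png",cv2.resize(im[140:340,130:430],None,fx=2.6,fy=2.6,interpolation=cv2.INTER_NEAREST))
```

```text
6.25 [ 0.54542561 -0.04306813  0.0483054 ] 0.011338668886561811 [ 0.63695175  0.5768869  -2.79774916]
[[ 0.000e+00 -9.657e-01  2.598e-01]
 [ 1.000e-04  2.598e-01  9.657e-01]
 [-1.000e+00 -0.000e+00  1.000e-04]]
```

View pics/w7c.png

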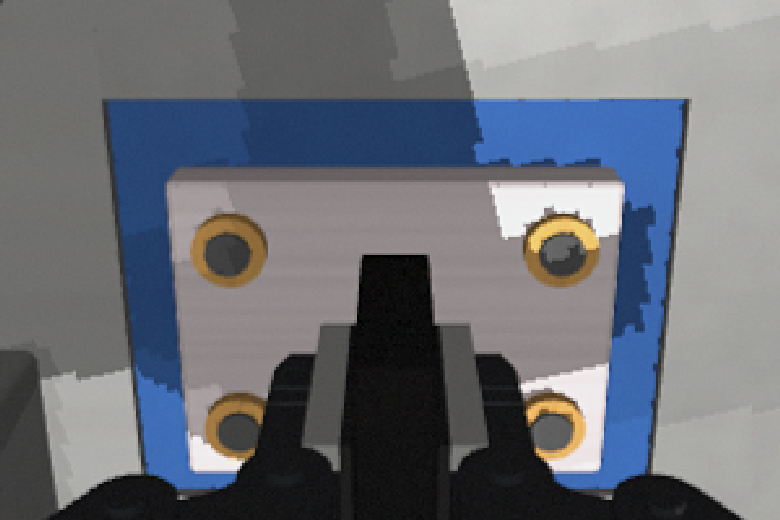

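Run:
```python
from cen import *
cen("w7",[[104,99.5],[689,99.5],[651,489],[144,489]],[[168,183],[625,183],[601,471],[190,471]])
```

```text
platen [[495.1, 48.8], [495.1, 153.4], [578.6, 154.2], [578.5, 48.7]] [544.7 -41.7]
slab [[507.3, 61.7], [507.3, 140.5], [566.3, 140.7], [566.3, 61.3]] [544.6 -41.9]
slab-platen [-0.06 -0.24]
```

carry_out:
  deltas:
    - [[0.0005, 0, 0, 0], [0.001, 0, 0, 0], [0.001, 0, 0, 0], [0.001, 0, 0, 0]]

```text
clock: 6.58
tool_pos: [0.5455, -0.043, 0.048]
eef_rot: [0.561, -0.43, 0.561, 0.43]
wrist_force: [-2.5, 1.0, 4.6]
grip_width: 0.0118
```

carry_out:
  deltas:
    - [[0, 0, 0, 0], [0, 0, 0, 0], [0, 0, 0, 0], [0, 0, 0, 0], [0, 0, 0, 0]]
  gripper: 0

```text
clock: 7.0
tool_pos: [0.5455, -0.043, 0.0472]
eef_rot: [0.561, -0.43, 0.561, 0.43]
wrist_force: [0.4, -0.2, 0.6]
grip_width: 0.043
```

carry_out:
  deltas:
    - [[-0.012, 0, 0, 0], [-0.035, 0, 0, 0], [-0.065, 0, 0, 0], [-0.095, 0, 0, 0], [-0.12, 0, 0, 0], [-0.135, 0, 0, 0], [-0.135, 0, 0, 0]]

```text
clock: 7.58
tool_pos: [0.5477, -0.0433, 0.1861]
eef_rot: [0.563, -0.432, 0.559, 0.428]
wrist_force: [0.5, -0.4, -0.9]
grip_width: 0.0425
```

Run:
```python
from h import *
import pickle
p=camera_params("wrist");im=get_image("wrist")[:,:,::-1];cv2.imwrite("pics/w8.png",im);pickle.dump(p,open("w8.pkl","wb"))
s=arm.get_state();print(s["clock"],s["tool_pos"],s["grip_width"],s["wrist_force"]);print(toolR().round(4))
```

```text
7.6333 [ 0.54640393 -0.04313759  0.18381218] 0.04286808354982456 [ 0.86181552 -0.28961615 -0.86560765]
[[ 4.000e-03 -9.656e-01  2.598e-01]
 [-3.000e-04  2.598e-01  9.657e-01]
 [-1.000e+00 -4.000e-03  8.000e-04]]
```

View pics/w8.png

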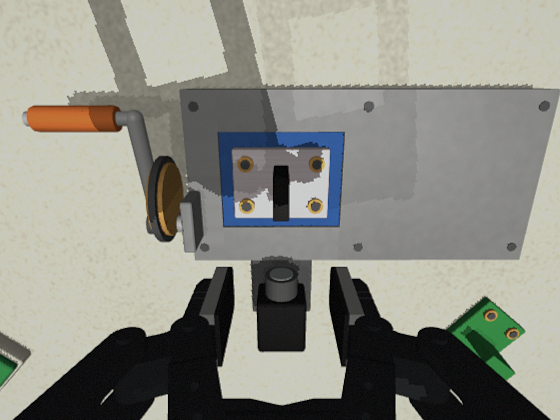

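Run:
```python
from cen import *
from meas import mrect,blob
p=pickle.load(open("w8.pkl","rb"));im=cv2.imread("pics/w8.png")
cv2.imwrite("pics/w8c.png",cv2.resize(im[120:240,205:360],None,fx=5,fy=5,interpolation=cv2.INTER_NEAREST))
hsv=cv2.cvtColor(im,cv2.COLOR_BGR2HSV)
om=cv2.inRange(hsv,(3,140,60),(18,255,255));om[:, 150:]=0
c=blob(om)[0];r=cv2.minAreaRect(c);print("orange",cv2.boundingRect(c),r)
print("handle centre @.073",ray([r[0]],p,.073)*1000)
print("pred",np.array([544.7,-42])-57*toolR()[:2,1]*-1-141*toolR()[:2,2])
```

```text
orange (27, 106, 94, 25) ((73.50000762939453, 118.0), (23.999996185302734, 92.99998474121094), 90.0)
handle centre @.073 [[ 452.10604341 -165.24207689   73.        ]]
pred [ 453.02228534 -163.34696226]
```

View pics/w8c.png

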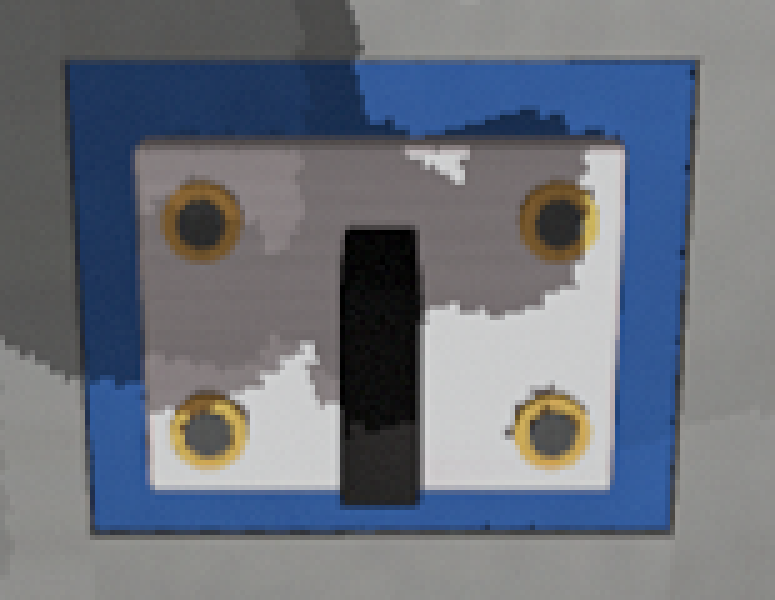

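Run:
```python
from cen import *
cen("w8",[[67,62],[698,62],[671,532],[92,532]],[[135,147],[625,147],[611,490],[151,490]],zs=.0385,k=5,o=(205,120))
```

```text
platen [[495.2, 49.5], [495.2, 153.2], [578.7, 153.3], [578.6, 49.1]] [544.8 -41.7]
slab [[507.3, 61.4], [507.3, 140.4], [566.7, 140.7], [566.7, 61.4]] [544.8 -42. ]
slab-platen [ 0.1  -0.26]
```

carry_out:
  deltas:
    - [[0, 0.002, -0.006, 0.06], [0, 0.008, -0.02, 0.17], [0, 0.015, -0.037, 0.285], [0, 0.023, -0.056, 0.4], [0, 0.031, -0.076, 0.515], [0, 0.039, -0.096, 0.63], [0, 0.047, -0.115, 0.745], [0, 0.053, -0.13, 0.86], [0, 0.057, -0.14, 0.975], [0, 0.059, -0.1445, 1.09]]
  gripper: 1

```text
clock: 8.47
tool_pos: [0.4489, -0.1679, 0.1804]
eef_rot: [0.702, -0.074, 0.704, 0.075]
wrist_force: [0.1, -0.1, -0.1]
grip_width: 0.0858
```

carry_out:
  deltas:
    - [[0, 0, 0, 0.115], [0, 0, 0, 0.23], [0, 0, 0, 0.345], [0, 0, 0, 0.44], [0, 0, 0, 0.481], [0, 0, 0, 0.481], [0, 0, 0, 0.481]]

```text
clock: 9.05
tool_pos: [0.4502, -0.167, 0.1809]
eef_rot: [0.7, 0.093, 0.702, -0.092]
wrist_force: [0.0, -0.3, -0.8]
grip_width: 0.0854
```

Run:
```python
from h import *
import pickle
p=camera_params("wrist");im=get_image("wrist")[:,:,::-1];cv2.imwrite("pics/w9.png",im);pickle.dump(p,open("w9.pkl","wb"))
s=arm.get_state();print(s["clock"],s["tool_pos"],s["qpos"].round(3),s["wrist_force"]);print(toolR().round(4))
```

```text
9.1 [ 0.45037023 -0.16704307  0.1812153 ] [-0.379  0.213  1.85   0.     1.081 -0.117] [ 0.57124354 -0.459146    0.04168569]
[[-1.900e-03  2.589e-01  9.659e-01]
 [ 9.000e-04  9.659e-01 -2.589e-01]
 [-1.000e+00  3.000e-04 -2.100e-03]]
```

View pics/w9.png

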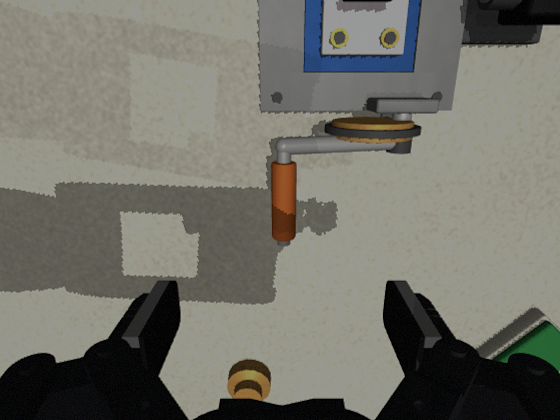

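Run:
```python
from cen import *
from meas import blob
p=pickle.load(open("w9.pkl","rb"));im=cv2.imread("pics/w9.png")
hsv=cv2.cvtColor(im,cv2.COLOR_BGR2HSV)
om=cv2.inRange(hsv,(3,140,40),(18,255,255));om[:, :255]=0;om[:,315:]=0;om[:155]=0;om[260:]=0
c=blob(om)[0];r=cv2.minAreaRect(c);print(cv2.boundingRect(c),r)
h=ray([r[0]],p,.073)[0]*1000;print(h)
T=np.array([450.2,-167.0]);d=h[:2]-T;Rt=toolR();print("offset tool y,z",d@Rt[:2,1],d@Rt[:2,2])
print("mount",ray([[250,375]],p,.03))
```

```text
(271, 161, 25, 80) ((283.0, 200.5), (79.0, 24.0), 90.0)
[ 452.53629946 -163.39922977   73.        ]
offset tool y,z 4.082837437564793 1.324491500660037
mount [[ 0.36771733 -0.35052825  0.03      ]]
```

carry_out:
  deltas:
    - [[0.012, 0, 0.0015, 0], [0.035, 0, 0.0015, 0], [0.06, 0, 0.0015, 0], [0.085, 0, 0.0015, 0], [0.108, 0, 0.0015, 0], [0.121, 0, 0.0015, 0], [0.127, 0, 0.0015, 0], [0.127, 0, 0.0015, 0]]

```text
clock: 9.77
tool_pos: [0.4514, -0.1672, 0.0538]
eef_rot: [0.7, 0.093, 0.702, -0.092]
wrist_force: [-0.3, 0.5, 0.1]
grip_width: 0.0853
```

carry_out:
  deltas:
    - [[0, 0, 0, 0], [0, 0, 0, 0], [0, 0, 0, 0], [0, 0, 0, 0], [0, 0, 0, 0], [0, 0, 0, 0], [0, 0, 0, 0]]
  gripper: -1
  newtons: 50

```text
clock: 10.35
tool_pos: [0.4514, -0.1674, 0.0555]
eef_rot: [0.7, 0.093, 0.702, -0.093]
wrist_force: [-4.3, -0.6, 4.7]
grip_width: 0.0166
```

Run:
```python
from h import *
import pickle
p=camera_params("wrist");im=get_image("wrist")[:,:,::-1];cv2.imwrite("pics/w10.png",im);pickle.dump(p,open("w10.pkl","wb"))
s=arm.get_state();print(s["clock"],s["tool_pos"],s["grip_width"],s["wrist_force"]);print(toolR().round(4))
B=toolR();d=s["tool_pos"][:2]*1000-[544.8,-42];print("station xy of TCP",d@B[:2,2],d@B[:2,1])
```

```text
10.4 [ 0.45135963 -0.16741759  0.05550324] 0.016643972121193104 [-4.57907711  0.09749837  5.02400852]
[[-1.900e-03  2.597e-01  9.657e-01]
 [ 5.000e-04  9.657e-01 -2.597e-01]
 [-1.000e+00  0.000e+00 -2.000e-03]]
station xy of TCP -57.664635639752106 -145.38036827518224
```

View pics/w10.png

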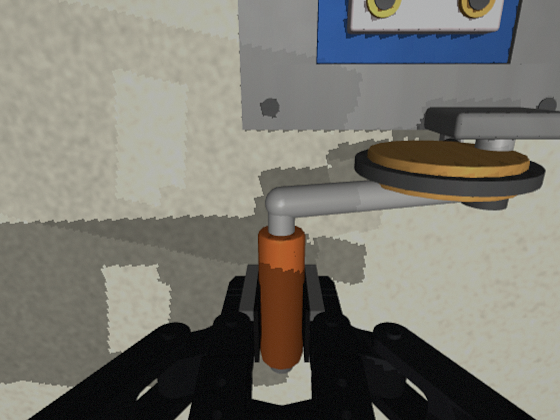

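carry_out:
  deltas:
    - [[-0.003, 0, 0.0009, 0], [-0.0075, 0, 0.0024, 0], [-0.0147, 0, 0.0054, 0], [-0.0217, 0, 0.009, 0], [-0.0283, 0, 0.0132, 0], [-0.0346, 0, 0.018, 0], [-0.0403, 0, 0.0233, 0], [-0.0456, 0, 0.0291, 0], [-0.0504, 0, 0.0353, 0], [-0.0504, 0, 0.0353, 0]]

```text
clock: 11.23
tool_pos: [0.487, -0.177, 0.1073]
eef_rot: [0.701, 0.093, 0.701, -0.093]
wrist_force: [-6.9, 1.5, 1.0]
grip_width: 0.0161
```

Run:
```python
from h import *
import pickle
p=camera_params("wrist");im=get_image("wrist")[:,:,::-1];cv2.imwrite("pics/w11.png",im);pickle.dump(p,open("w11.pkl","wb"))
s=arm.get_state();print(s["clock"],s["tool_pos"],s["grip_width"],s["wrist_force"]);print(toolR().round(4))
B=toolR();d=s["tool_pos"][:2]*1000-[544.8,-42];print("station xy of TCP",d@B[:2,2],d@B[:2,1])
```

```text
11.2833 [ 0.48636795 -0.17676961  0.10686643] 0.016518488518647605 [-6.27142606  0.9355106   0.07784229]
[[-9.000e-04  2.597e-01  9.657e-01]
 [ 3.000e-04  9.657e-01 -2.597e-01]
 [-1.000e+00  0.000e+00 -1.000e-03]]
station xy of TCP -21.420398563683776 -145.3214332044913
```

View pics/w11.png

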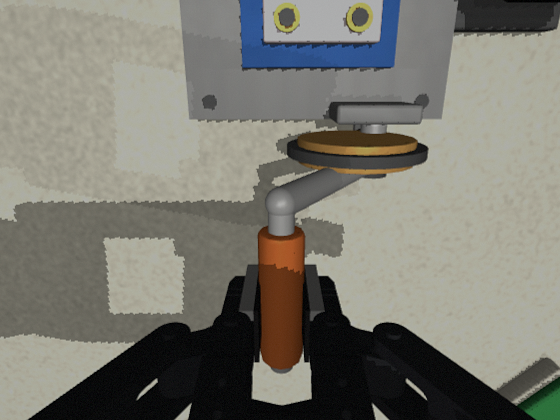

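carry_out:
  deltas:
    - [[-0.002, 0, 0.003, 0], [-0.0043, 0, 0.0066, 0], [-0.0079, 0, 0.0136, 0], [-0.0109, 0, 0.0208, 0], [-0.0132, 0, 0.0283, 0], [-0.0149, 0, 0.036, 0], [-0.016, 0, 0.0438, 0], [-0.0163, 0, 0.05, 0], [-0.0163, 0, 0.0516, 0], [-0.0163, 0, 0.0516, 0]]

```text
clock: 12.12
tool_pos: [0.5368, -0.1903, 0.1226]
eef_rot: [0.701, 0.093, 0.701, -0.093]
wrist_force: [-4.2, 1.0, 1.1]
grip_width: 0.0163
```

Run:
```python
from h import *
import pickle
p=camera_params("wrist");im=get_image("wrist")[:,:,::-1];cv2.imwrite("pics/w12.png",im);pickle.dump(p,open("w12.pkl","wb"))
s=arm.get_state();print(s["clock"],s["tool_pos"],s["grip_width"],s["wrist_force"]);print(toolR().round(4))
B=toolR();d=s["tool_pos"][:2]*1000-[544.8,-42];print("station xy of TCP",d@B[:2,2],d@B[:2,1])
cv2.imwrite("pics/s12.png",get_image("side")[:,:,::-1]);cv2.imwrite("pics/t12.png",get_image("top")[:,:,::-1])
```

```text
12.1667 [ 0.53645565 -0.19020562  0.12255821] 0.016240823854354616 [-4.70400195  1.57164117  2.50902416]
[[ 5.000e-04  2.600e-01  9.656e-01]
 [ 1.000e-04  9.656e-01 -2.600e-01]
 [-1.000e+00  2.000e-04  5.000e-04]]
station xy of TCP 30.470496880800106 -145.27932419706298
```

View pics/w12.png

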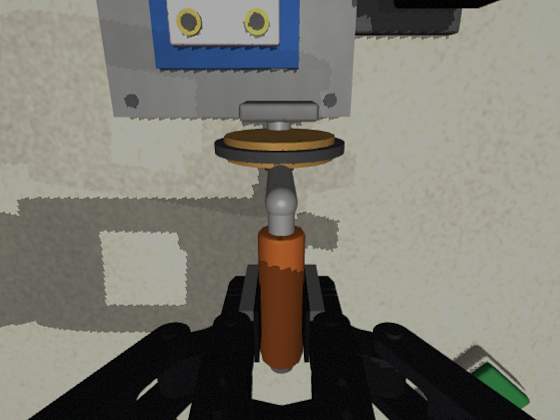

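View pics/s12.png

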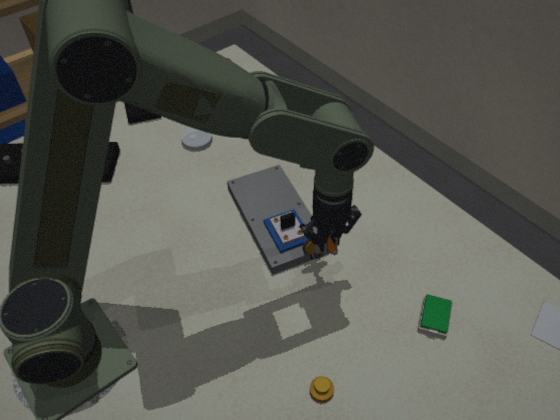

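View pics/t12.png

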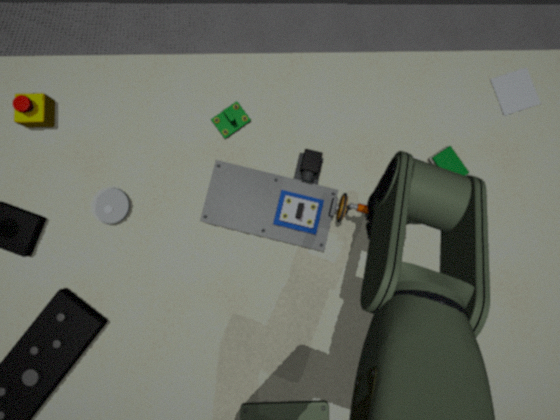

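Run:
```python
from h import *
import pickle
from meas import blob
p=pickle.load(open("w12.pkl","rb"));im=cv2.imread("pics/w12.png");B=toolR()
hsv=cv2.cvtColor(im,cv2.COLOR_BGR2HSV)
st=lambda P:np.c_[(P[:,:2]*1000-[544.8,-42])@B[:2,2],(P[:,:2]*1000-[544.8,-42])@B[:2,1]].round(1).tolist()
om=cv2.inRange(hsv,(3,140,40),(18,255,255));om[:215]=0;om[262:]=0;om[:,:250]=0;om[:,315:]=0
x,y,w,h=cv2.boundingRect(blob(om)[0]);print(x,w,y,h)
print("handle",st(ray([[x+(w-1)/2,250],[282,200]],p,.140)))
bm=cv2.inRange(hsv,(100,120,40),(125,255,255));r=np.where(bm[64])[0];print("blue row64",r.min(),r.max())
print("platen low corners z.0406",st(ray([[r.min(),64],[r.max(),64]],p,.0406)))
print("eccentric shaft stub/bearing",st(ray([[240,110],[318,110]],p,.062)))
print("deck corners",st(ray([[112,117],[351,117]],p,.03)))
cv2.imwrite("pics/w12c.png",cv2.resize(im[0:270,90:370],None,fx=2.2,fy=2.2))
s=cv2.imread("pics/s12.png")[180:280,220:380];cv2.imwrite("pics/s12c.png",cv2.resize(s,None,fx=5,fy=5,interpolation=cv2.INTER_CUBIC))
```

```text
258 47 226 36
handle [[31.0, -120.6], [31.4, -100.4]]
blue row64 156 297
platen low corners z.0406 [[-41.5, -49.6], [40.3, -49.5]]
eccentric shaft stub/bearing [[8.6, -73.9], [51.2, -73.9]]
deck corners [[-76.5, -80.4], [75.5, -80.4]]
```

View pics/w12c.png

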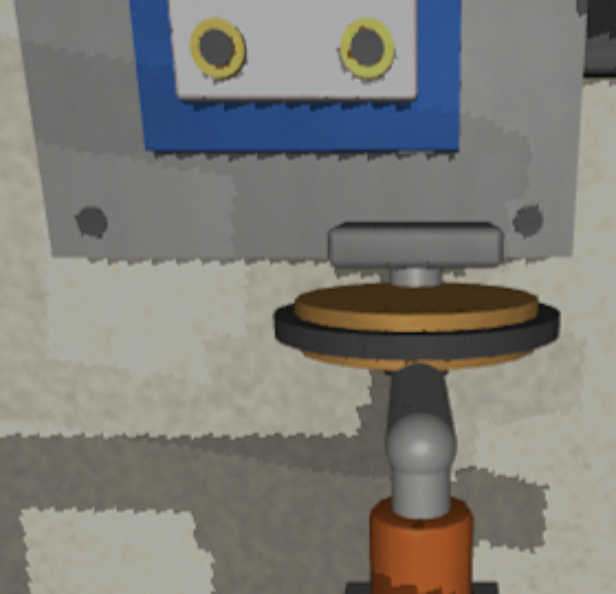

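View pics/s12c.png

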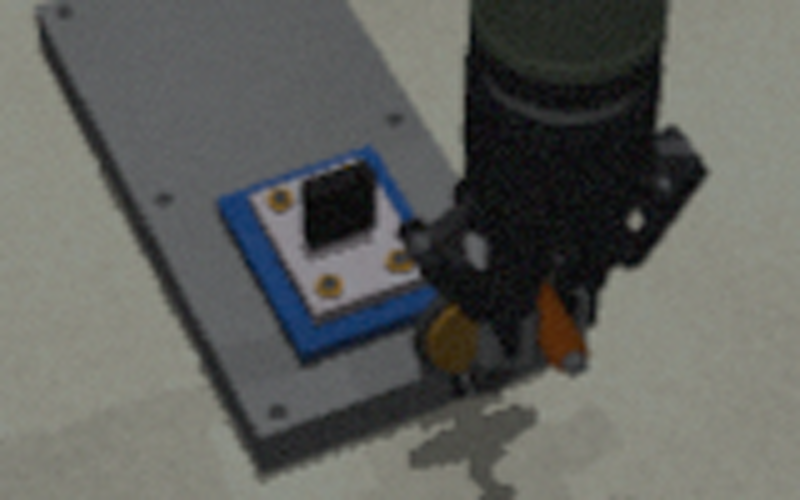

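carry_out:
  deltas:
    - [[0, 0, -0.0006, 0], [0, 0, -0.0012, 0], [0, 0, -0.0012, 0], [0, 0, -0.0012, 0], [0, 0, -0.0012, 0]]

```text
clock: 12.68
tool_pos: [0.5353, -0.1899, 0.1225]
eef_rot: [0.701, 0.093, 0.701, -0.093]
wrist_force: [-4.5, 1.9, 5.5]
grip_width: 0.0165
```

Run:
```python
from h import *
import pickle
p=camera_params("wrist");im=get_image("wrist")[:,:,::-1];cv2.imwrite("pics/w13.png",im)
s=arm.get_state();B=toolR();d=s["tool_pos"][:2]*1000-[544.8,-42];print("station xy of TCP",d@B[:2,2],d@B[:2,1],s["tool_pos"],s["wrist_force"],s["clock"])
hsv=cv2.cvtColor(im,cv2.COLOR_BGR2HSV)
f=lambda uv,z:float((ray([uv],p,z)[0,:2]*1000-[544.8,-42])@B[:2,2])
om=cv2.inRange(hsv,(3,140,40),(18,255,255));r=np.where(om[250,250:315])[0]+250
bm=cv2.inRange(hsv,(100,120,40),(125,255,255));b=np.where(bm[64])[0]
print("handle x",f([r.min()/2+r.max()/2,250],.14),"platen centre x",(f([b.min(),64],.0406)+f([b.max(),64],.0406))/2)
cv2.imwrite("pics/t13.png",cv2.resize(get_image("top")[150:260,190:370,::-1],None,fx=4.4,fy=4.4,interpolation=cv2.INTER_CUBIC))
```

```text
station xy of TCP 29.33878566779105 -145.3146260170236 [ 0.53534035 -0.18994465  0.12248836] [-4.86208411  1.70933961  6.11425588] 12.7333
handle x 29.33676558327294 platen centre x -0.6105578298705048
```

View pics/t13.png

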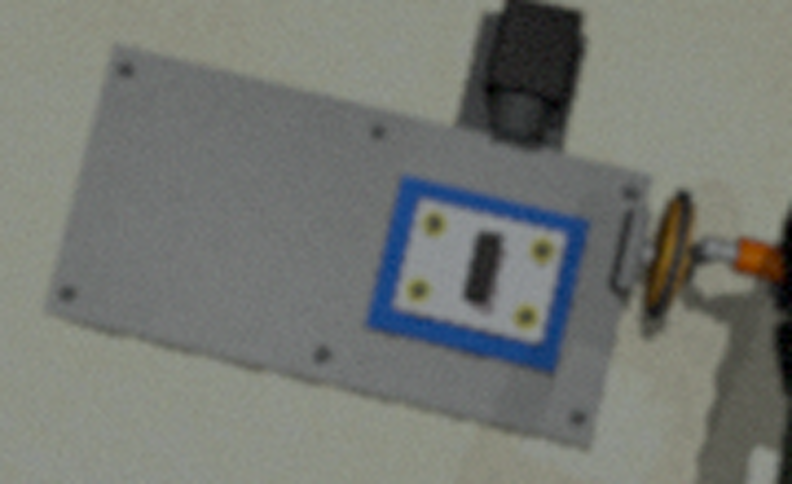

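View pics/w13.png

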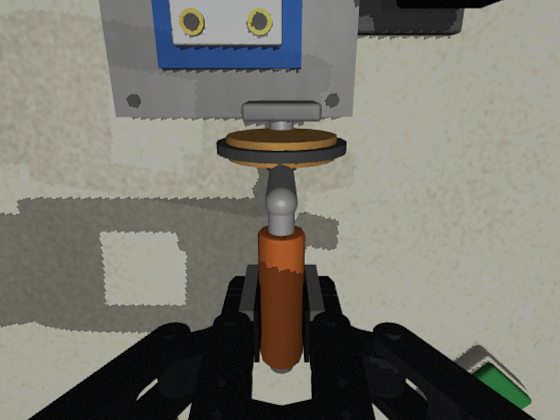

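```bash
python3 -c "
from rig import finish_job;print(finish_job())"
```

```text
the job is handed in; nothing more can be done
None
```

I slid the carrier onto the blue platen, let go of it, then swung the cam lever upright. I handed the job in at about 12.7 s with the gripper still holding the handle.

- **Carrier:** After release, the wrist picture put it 0.1 mm (x) and 0.3 mm (y) from the platen centre and square to it. The last top picture still shows it centred on the raised platen. My first attempt to centre it over the platen overshot by about 1.5 mm, so I corrected it and lowered it until the wrist felt contact. While I did that over the recess it hung in the grip, well under 1 mm above the platen. I never raised it on purpose.
- **Lever:** The first stop was about 1.2 mm past upright, shown by both the picture and the arm's own position reading, so I moved it back. The last picture puts the handle 30.0 mm from the platen centre in station x, and the shaft is at 30. The arm's own position reading is about 0.7 mm lower, or roughly half a degree of lever angle.
- **Forces and bystanders:** The wrist readings I took stayed below about 8 N. I planned the moves to stay clear of the dish, box and mount. The top and side pictures at the end of the lever swing show the dish in its starting place, the mount there too (side view only), and the box partly hidden by the arm from above. I did not measure their positions before and after.

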